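# Move the spool to the other flip arm and fold the emptied one flat

### The arm

A 6-joint arm with a two-finger parallel gripper is mounted at the origin on the work surface. World frame = base frame: x ahead of the robot, y to its left, z up, the work surface at z = 0. Lengths are in mm, angles in rad, forces in N, time in s.
With the tool pointing down it reaches from about 400 to 925 mm from the base axis. Payload 12.5 kg.
Tool frame: the origin (TCP) lies midway between the tips of the shut fingers; the grasp point (between the pads) lies 19 mm behind it; z points along the fingers, y is the line along which they close (so a half turn about z gives the same grasp; the last joint's range is limited). The gripper opens to 95 mm and grips with 3 to 60 N. Pads are 20 mm wide; open, the fingers measure 119 mm over their backs; the gripper's body (75 mm by 180 mm) begins 59 mm behind the grasp point.
Start: joints at [-1.274, 0.491, 1.559, -0, 1.092, -0.106], TCP at [245.022, -574.991, 185.561] pointing down, gripper open.
Joint ranges: [-3.1, 3.1], [-0.84, 2.19], [0.05, 2.79], [-1.13, 4.28], [0.06, 2.93], [-2.69, 2.69]. Speed limits (rad/s): [2.22, 2.22, 2.79, 3.14, 3.14, 3.14].

### API

Orientations are given as [roll, pitch, yaw] about the fixed x, y, z axes, in that order (R = Rz(yaw) Ry(pitch) Rx(roll)).
In Python, from cell import state, viewer, env, models gives the robot as it stands. The module is installed in compiled form; this text tells all that it offers.
- The arm moves only by the tool arm_command, never from a script. Its argument "rows" is a list of rows, each a list of 2 entries, a list of its own where there are three numbers: the shift along the tool's x, y, z normalised to -1 to 1, where 1 is 0.25 m, then the turn about the tool's z normalised to -1 to 1, where 1 is pi rad. A call has exactly 5 rows; each row shifts and turns the commanded pose from where the row before left it, along the tool's axes as they then stand; what a row does not reach is not made up. A row lasts 1/10 s, in which the tool goes at most 50 mm and 8.59 degrees, less where a joint would pass 70% of its speed; a pose out of reach is approached as far as the arm can. A call with a number of a shift or a turn outside -1 to 1 is refused whole. A call with a gripper value outside its range is refused whole. "claw" is the opening, from 0 (shut) to 1 (fully open), set as the call begins (left out, the last holds). The fingers move at their own pace and stop on an object; the grip force is fixed at half the most. Time passes only in rows, so rows that do not move let the fingers close, or fill a call up. It gives the time, the measured TCP pose, the force, the opening and the grip force at its end, in the units of the state.
- state(): the state, without advancing time (a new reading comes with each control period).
- viewer.read_camera(name): name is "scene" or "top" or "wrist"; returns (picture, depth): 420x560x3 uint8, red, green, blue; 420x560 float32, mm along the optical axis (not along the pixel's ray), 0 where there is no reading.
- viewer.get_calibration(name): a dict with "camera_matrix" (3x3 intrinsics, pixels), "dist_coeffs" ([k1, k2, p1, p2, k3] as OpenCV has them; the pictures are not rectified), "world_to_cam" (4x4, takes a point from world to camera coordinates). Camera axes: x right, y up, looking along -z (the intrinsics and any distortion apply to the point x, -y, -z); pixel columns grow to the right and rows downward; lengths in mm; the calibration is good to about 2 mm. A picture is of the moment at which its call begins: read the wrist's pose just before it. get_calibration takes no time and is no camera call; for the wrist camera it gives the pose at the moment of the call.
- env.job_done(): hands the job in; it is judged then, once.
Trained networks look in the newest picture that a camera, given by its name, has taken for a name from the list of things; names that differ only in an ending like _2 or _b are one class to them, and where a whole thing is asked for, a point or a joint stands for the part that bears it (a point fixed in the world has none). Each returns a list of dicts, best first, with "confidence" (0 to 1); they miss things now and then, are a little off and sometimes report something else, mostly with a low value. They report only what shows in the picture. A call takes as long as a camera call. They do not tell look-alikes from the thing itself.
- models.search_frame(camera, label): "position" ([x, y, z] in mm, in world coordinates, good to about 4 mm: the middle of the surface that is visible of it).
- models.mark_of(camera, label): "position" ([x, y, z] in mm, in world coordinates, good to about 4 mm: a listed point, or the origin of a listed thing).
The state is a dict: "t": time; "joints": joint angles; "qvel": joint speeds; "tau": joint torques, N m; "eef_pos": TCP position; "tcp_rot": TCP orientation; "ft_force": force on the tool from outside, world axes, zero at the start; "moment": the same for the moment, N m; "opening": opening from 0.0 (shut) to 1.0 (fully open); "grip_force": force on a finger pad.
Only numpy, scipy, OpenCV 4.12 (cv2) and the standard library are available. Lean on these libraries where they do the work, as an engineer would, in place of code of your own. Each camera call takes 0.05 s, during which the arm holds its last target. There are 200 camera calls.

### The job

Move the teal spool over to the other flip arm of the tool rail: fold that arm down level first, hang the spool on it by its bore, then fold the emptied arm up flat against the rail so that nothing juts out there. Work gently: lower the spool on to the arm rather than dropping it, do not force the arms against their stops, and leave the other things on the shelf as they are.

Things in the scene. Friction and masses are not known exactly. Their poses are not given: they have to be found in the camera images.
- rail: Aluminium tool rail fixed to the shelf, facing roughly to the robot's left (world +y): an upright strip 360 mm long, 72 mm high (123 to 195 mm above the shelf) and 12 mm thick on two dark uprights behind its ends. Origin on the shelf under the middle of the strip; x points through the strip, out at its back; y along the strip; z up.
- mount_a: Fixed dark steel mount, 44 mm wide, of the flip arm on which the spool hangs at the start. Origin on the pivot pin, 145 mm above the shelf and 13 mm in front of the strip's front face; x points into the rail, y along the rail and the pin, z up. Its cheeks reach 9 mm out and 12 mm up from the pin.
- mount_b: The same mount for the other flip arm, folded up at the start. The mounts stand 170 to 210 mm apart on the rail, either one nearer to the robot.
- flip_a (a joint): Angle of the flip arm on mount_a: 0 = folded up flat against the rail, 1.571 = swung down level, sticking straight out from the rail (-x of the mount); stops at both ends. A stiff pivot: the empty arm stays where it is left, turning it takes 0.1 to 0.16 N m. Arm and mount must never take more than 35 N from anything: their pivot pins are light.
- flip_b (a joint): The same for the equal arm on mount_b; it starts between 0 and 0.12. While the arm is still steep it binds if pressed straight down: move it round the pin, out and down, and press straight down only when it is nearly level.
- tip_a (a point): Middle of the bend at the end of mount_a's arm, 124 mm from the pin; z along the rod away from the pin, x along the nose. The arm is a round steel rod 12 mm thick, its end dipped in red, with a nose ending 24 mm from the rod's middle line: pointing up when level, back over the rail when folded. Folded, the arm stands 80 mm above the strip's top edge, with free space behind it there.
- tip_b (a point): The same for the arm on mount_b.
- spool: Empty teal plastic spool: two flanges of 140 mm diameter, 4 mm thick, 44 mm apart over their outer faces, a hub of 72 mm diameter and a through bore of 52 mm diameter; 150 to 310 g. Origin at its centre, x along its axis. It hangs by its bore on the arm, its centre 20 mm below the pin's height and 58 to 74 mm out from the pin.
- dish: White ceramic dish of hex nuts, 130 mm wide, 42 mm high; origin under its middle. A bystander.
- magbase: Dark magnetic base with a post on a steel plate of 140 x 120 mm, 143 mm high in all; origin under the plate's middle. A bystander.
- case: Grey hard case for calipers, 250 x 95 x 38 mm, with a latch; origin under its middle, x along its length. A bystander.
- cube: Clear acrylic cube of 60 mm; origin under its middle. A bystander.
Things that resemble listed ones, but are neither listed nor needed, are in the scene too. Leave any blue or orange look-alike of the spool alone.

How it is judged:
By the outcome, as a careful person would: the job done as asked, in the order asked, and still so for the second after the job is handed in, with the robot touching nothing.
It also fails if it takes over 67 s, if anything falls off the work surface, if the arm or the gripper's body presses on something with over 40 N, if the wrist force passes 120 N, or if a joint passes its speed limit or range.

## Working session

There is one attempt and no reset: what is moved stays moved. The work goes in short steps, Python scripts to look and compute and a tool call to move; the robot and the scene stay as the last step left them, time stands still between calls to the robot, and variables do not carry over. Pictures are saved under pics/ and viewed, at most 10 in all, crops included, and the job is handed in when it is done.

Besides the shell and the picture viewer there is one more tool, called after ">>>" as name(argument=value, ...), one argument or row to a line, values as JSON. arm_command: Moves the arm, as the interface text tells. Scaled input: -1 to 1 covers 0.25 m each way for a shift and pi rad each way for a turn. Its arguments: {"type":"object","properties":{"rows":{"type":"array","items":{"type":"array"}},"claw":{"type":"number"}},"required":["rows"]}

```bash
ls; mkdir -p pics; python3 - <<'E'
from cell import state, viewer, env, models
import cv2, numpy as np
s=state(); print(s)
ims=[]
for c in ["scene","top"]:
    p,d=viewer.read_camera(c); ims.append(p)
    for l in ["rail","mount_a","tip_a","spool"]:
        for r in models.mark_of(c,l): print(c,l,np.round(r["position"]),round(r["confidence"],2))
    for l in ["dish","magbase","case","cube"]:
        for r in models.mark_of(c,l)[:1]: print(c,l,np.round(r["position"]),round(r["confidence"],2))
cv2.imwrite("pics/a.png",ims[0][:,:,::-1]);cv2.imwrite("pics/b.png",ims[1][:,:,::-1])
E
```

```text
pics
{'t': 0.0, 'joints': array([-1.27360961e+00,  4.91565023e-01,  1.55945897e+00, -2.15182528e-05,
        1.09168953e+00, -1.05599162e-01]), 'qvel': array([-1.98220314e-04, -5.55368924e-04,  1.35678077e-03,  1.16536598e-03,
        7.09515913e-04,  1.88121159e-05]), 'tau': array([ 1.89692441e-04, -6.12631416e+01, -2.58179784e+01,  6.92647370e-02,
        4.82262264e-02, -6.95973267e-05]), 'eef_pos': array([ 244.92319015, -574.70783532,  184.95509415]), 'tcp_rot': array([-3.14047603e+00, -9.91640574e-05,  4.02795756e-01]), 'ft_force': array([ 1.04020159, -0.05475516, -0.20270166]), 'moment': array([-0.02727615,  0.05503514,  0.02051031]), 'grip_force': 0.0, 'opening': 0.9988617271871009}
scene rail [496. -66. 146.] 0.63
scene mount_a [677. -94. 146.] 0.9
scene mount_a [499. -66. 144.] 0.59
scene tip_a [676. -86. 266.] 0.79
scene tip_a [512.  55. 149.] 0.49
scene spool [506.  -4. 121.] 0.96
scene spool [ 707. -299.   70.] 0.74
scene spool [ 512. -245.   69.] 0.61
scene dish [461. 231.  -2.] 0.8
scene magbase [556. 425.  -2.] 0.75
scene case [ 444. -412.   -1.] 0.88
scene cube [634. 241.  -3.] 0.87
top rail [ 591. -103.    4.] 0.79
top rail [633. 236.   3.] 0.32
top mount_a [494. -67. 144.] 0.59
top mount_a [674. -96. 149.] 0.47
top mount_a [ 446. -417.    0.] 0.3
top tip_a [515.  60. 145.] 0.6
top tip_a [679. -90. 270.] 0.57
top spool [ 699. -296.   66.] 0.97
top spool [ 518. -246.   69.] 0.7
top spool [512.  -2. 124.] 0.6
top spool [554. 425.  -4.] 0.36
top dish [457. 236.   0.] 0.71
top magbase [552. 422.  -2.] 0.68
top case [ 449. -416.    0.] 0.58
top cube [632. 239.   4.] 0.69
```

View pics/a.png

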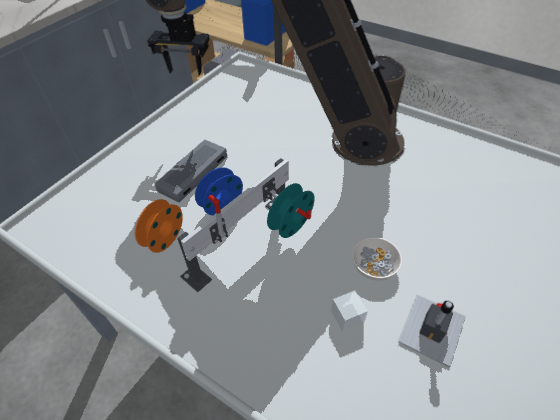

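View pics/b.png

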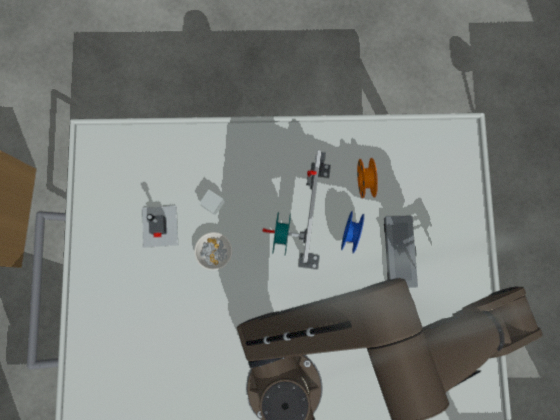

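Scene picture: the teal spool on the rail is at (290,210). The look-alikes are blue at (218,190) and orange at (158,225), both standing behind the rail. The teal one is my choice by colour and because it hangs on the level arm. The red tip of A is at (305,214), and the folded arm B is at (215,205). Next I'll refine the rail axis and pins from depth and check a crop.

```bash
cat > h.py <<'E'
from cell import state, viewer, env, models
import cv2, numpy as np
def cloud(c):
    k=viewer.get_calibration(c)  # pose just before the picture
    p,d=viewer.read_camera(c)
    v,u=np.nonzero(d>0)
    q=cv2.undistortPoints(np.float64(np.c_[u,v])[:,None],np.array(k["camera_matrix"]),np.array(k["dist_coeffs"]))[:,0]
    z=d[v,u]
    P=np.c_[q[:,0]*z,-q[:,1]*z,-z,np.ones(len(z))]
    W=(P@np.linalg.inv(np.array(k["world_to_cam"])).T)[:,:3]
    return p,W,p[v,u].astype(int),np.c_[u,v]
def masks(C):
    r,g,b=C.T
    return dict(red=(r>110)&(g<60)&(b<60), teal=(g>r*1.6+15)&(abs(g-b)<35)&(r<60))
def local(P,pin,yaw):  # along rail, outward, z relative to the pin
    c,s=np.cos(yaw),np.sin(yaw); Q=P-np.array(pin)
    return np.c_[Q[:,0]*c+Q[:,1]*s,-Q[:,0]*s+Q[:,1]*c,Q[:,2]]
E
python3 - <<'E'
from h import *
for c in ["top","scene"]:
    p,W,C,uv=cloud(c); M=masks(C)
    roi=(W[:,0]>400)&(W[:,0]<780)&(W[:,1]>-180)&(W[:,1]<100)
    m=roi&(W[:,2]>186)&(W[:,2]<199)&(C.max(1)-C.min(1)<30)&(C.mean(1)>90)
    X=W[m]; 
    if len(X)>10:
        l=cv2.fitLine(np.float32(X[:,:2]),cv2.DIST_HUBER,0,.01,.01).ravel(); print(c,"rail top",m.sum(),l, np.arctan2(l[1],l[0]),X.min(0),X.max(0))
    for n in M:
        X=W[M[n]&roi]; 
        for nm,s in (("A",X[:,0]<590),("B",X[:,0]>=590)):
            if s.sum()>5: print(c,n,nm,s.sum(),np.round(np.percentile(X[s],[5,50,95],axis=0),1).tolist())
    if c=="scene": cv2.imwrite("pics/c.png",cv2.resize(p[150:270,130:330,::-1],None,fx=4,fy=4,interpolation=cv2.INTER_CUBIC))
E
```

```text
top rail top 398 [ 9.8798931e-01 -1.5452242e-01  5.8037677e+02 -9.8232773e+01] -0.15514405 [ 409.17910783 -145.45805099  186.05619084] [764.36193851  23.83093704 198.97654762]
top red A 28 [[507.9, 27.3, 144.5], [511.8, 43.4, 149.8], [515.9, 57.7, 170.9]]
top red B 28 [[669.5, -104.9, 266.3], [673.2, -95.5, 272.0], [677.9, -83.7, 278.3]]
top teal A 246 [[476.1, -17.1, 139.4], [503.1, 1.8, 155.4], [533.5, 20.6, 189.2]]
scene rail top 776 [ 9.8841655e-01 -1.5176539e-01  6.0453912e+02 -9.8378990e+01] -0.1523541 [ 409.85462401 -147.95258105  186.00512744] [768.31829348 -66.30901846 198.66693313]
scene red A 76 [[512.0, 26.4, 145.4], [518.2, 49.5, 150.3], [522.2, 61.8, 168.4]]
scene red B 88 [[674.5, -103.9, 239.0], [680.4, -87.0, 271.3], [683.8, -82.0, 276.1]]
scene teal A 1557 [[459.2, -26.3, 78.8], [523.4, 11.8, 147.9], [567.8, 28.0, 188.0]]
```

View pics/c.png

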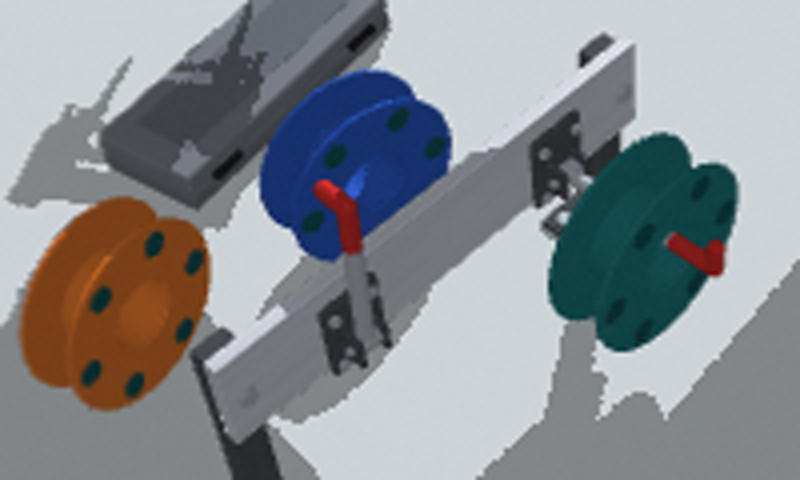

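The crop confirms it: teal spool at (650,240) on the level red-tipped arm A, arm B folded up at (345,220), blue at (355,165) and orange at (115,300). I'm moving up, shutting the fingers and turning so that tool x points outward from the rail, then going behind arm B.

>>> arm_command(
  rows=[
    [[0,0,-0.08],-0.0462],
    [[0,0,-0.08],-0.0462],
    [[0,0,-0.08],-0.0462],
    [[0,0,-0.08],-0.0462],
    [[0,0,-0.08],-0.0462],
  ],
  claw=0,
)

```text
t: 1.5
eef_pos: [245.0, -574.9, 286.4]
tcp_rot: [3.142, 0.0, 1.135]
ft_force: [-1.0, 0.4, -0.6]
opening: 0.637
grip_force: 0.0
```

>>> arm_command(
  rows=[
    [[0,0,-0.08],-0.0462],
    [[0,0,-0.08],-0.0462],
    [[0,0,0],0],
    [[0.1537,0.1085,0],0],
    [[0.1537,0.1085,0],0],
  ],
)

```text
t: 2.0
eef_pos: [310.2, -506.6, 324.0]
tcp_rot: [-3.141, -0.001, 1.411]
ft_force: [-0.1, 0.1, -0.8]
opening: 0.214
grip_force: 0.0
```

>>> arm_command(
  rows=[
    [[0.1537,0.1085,0],0],
    [[0.1537,0.1085,0],0],
    [[0.1537,0.1085,0],0],
    [[0.1537,0.1085,0],0],
    [[0.1537,0.1085,0],0],
  ],
)

```text
t: 2.5
eef_pos: [474.3, -336.1, 324.5]
tcp_rot: [-3.141, -0.0, 1.414]
ft_force: [0.2, -0.7, 0.1]
opening: 0.003
grip_force: 0.0
```

>>> arm_command(
  rows=[
    [[0.1537,0.1085,0],0],
    [[0.1537,0.1085,0],0],
    [[0.1537,0.1085,0],0],
    [[0,0,0],0],
    [[0,0,0],0],
  ],
)

```text
t: 3.0
eef_pos: [571.5, -235.3, 324.2]
tcp_rot: [-3.14, -0.0, 1.417]
ft_force: [0.4, 0.1, -0.2]
opening: 0.003
grip_force: 0.0
```

>>> arm_command(
  rows=[
    [[0.13,0.1085,0],0],
    [[0.13,0.1085,0],0],
    [[0.13,0.1085,0],0],
    [[0,0,0],0],
    [[0,0,0],0],
  ],
)

```text
t: 3.5
eef_pos: [666.1, -152.9, 324.5]
tcp_rot: [-3.14, 0.0, 1.417]
ft_force: [-0.7, 0.2, -0.1]
opening: 0.004
grip_force: 0.0
```

```bash
python3 - <<'E'
from h import *
s=state(); print(s["eef_pos"],s["tcp_rot"])
p,W,C,uv=cloud("wrist"); M=masks(C)
X=W[M["red"]]; print(len(X)); 
if len(X): print(np.round(np.percentile(X,[2,25,50,75,98],axis=0),1)); L=local(X,(676,-93,145),-.153); print(np.round(np.percentile(L,[2,50,98],axis=0),1))
for l in ["tip_b","mount_b"]:
    for r in models.mark_of("wrist",l): print(l,np.round(r["position"],1),round(r["confidence"],2))
cv2.imwrite("pics/d.png",p[:,:,::-1])
E
```

```text
[ 666.11194745 -152.90664243  324.50279359] [-3.14017859e+00  2.08083566e-04  1.41682582e+00]
174
[[511.5  31.2 148.9]
 [516.   35.6 151.1]
 [518.3  42.4 152.5]
 [519.9  50.6 161.3]
 [522.3  53.9 169.2]]
[[-182.    98.1    3.9]
 [-176.7  109.8    7.5]
 [-174.2  121.7   24.2]]
tip_b [675.9 -85.  267.3] 0.85
mount_b [677.8 -93.9 141.5] 0.74
mount_b [500.  -68.8 144.1] 0.57
```

View pics/d.png

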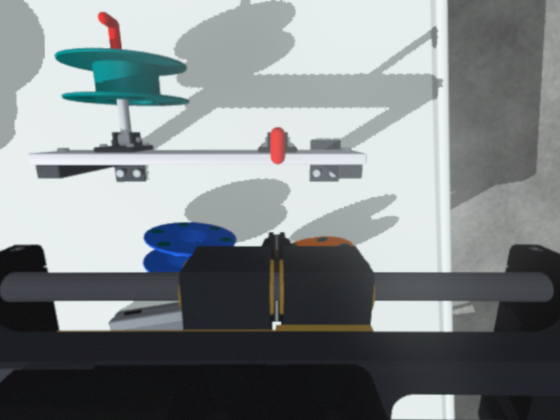

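Wrist picture: the shut fingers (278,240) line up with arm B (278,145), and the space behind it is free. I'm going down behind the nose and pushing out gently.

>>> arm_command(
  rows=[
    [[0,0,0.149],0],
    [[0,0,0.149],0],
    [[0.05,0,0],0],
    [[0.05,0,0],0],
    [[0.02,0,0],0],
  ],
)

```text
t: 4.15
eef_pos: [671.9, -121.4, 253.6]
tcp_rot: [3.138, 0.0, 1.419]
ft_force: [0.6, -0.8, 1.0]
opening: 0.001
grip_force: 0.0
```

>>> arm_command(
  rows=[
    [[0.02,0,0],0],
    [[0.02,0,0],0],
    [[0.02,0,0],0],
    [[0.02,0,0],0],
    [[0.02,0,0],0],
  ],
)

```text
t: 4.65
eef_pos: [674.9, -97.5, 251.1]
tcp_rot: [3.142, 0.0, 1.419]
ft_force: [-0.1, -0.6, -0.1]
opening: 0.009
grip_force: 0.0
```

>>> arm_command(
  rows=[
    [[0.045,0,0],0],
    [[0.045,0,0.008],0],
    [[0.045,0,0.012],0],
    [[0.045,0,0.012],0],
    [[0.045,0,0.016],0],
  ],
)

```text
t: 5.15
eef_pos: [683.5, -41.1, 238.7]
tcp_rot: [-3.142, 0.0, 1.419]
ft_force: [-0.7, -0.3, 0.6]
opening: 0.006
grip_force: 0.0
```

```bash
python3 - <<'E'
from h import *
s=state(); print(s["eef_pos"],s["ft_force"],local(s["eef_pos"][None],(676,-93,145),-.153))
p,W,C,uv=cloud("scene"); M=masks(C); X=W[M["red"]&(W[:,0]>590)]
print(len(X),np.round(np.percentile(local(X,(676,-93,145),-.153),[2,50,98],axis=0),1))
for r in models.mark_of("scene","tip_b"): print(np.round(local(np.array([r["position"]]),(676,-93,145),-.153)),round(r["confidence"],2))
E
```

```text
[683.47975863 -41.06539139 238.68929484] [-0.6915557  -0.31355861  0.62882035] [[-0.52264764 52.46786826 93.68929484]]
49 [[ -1.4  -1.6  92.6]
 [  3.5   8.9 110.3]
 [ 47.6  78.7 219.8]]
[[ -0.   5. 126.]] 0.56
[[-183.  121.    2.]] 0.45
```

```bash
python3 - <<'E'
from h import *
p,_=viewer.read_camera("scene"); q,_=viewer.read_camera("wrist")
a=cv2.resize(p[130:250,140:340,::-1],None,fx=2.8,fy=2.8,interpolation=cv2.INTER_CUBIC)
cv2.imwrite("pics/e.png",np.vstack([a,cv2.resize(q[:, :,::-1],None,fx=.6,fy=.6) if 0 else q[40:300,:,::-1]])[:600])
E
```

```text
(no output)
```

View pics/e.png

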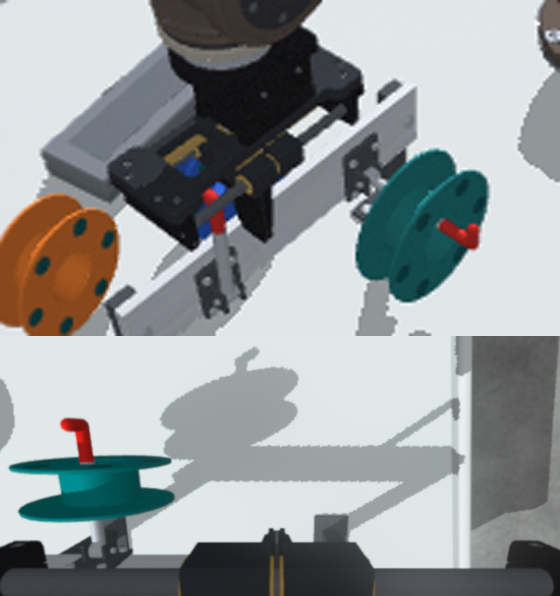

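```bash
python3 - <<'E'
from h import *
pin=(676,-93,145)
def proj(c,P):
    k=viewer.get_calibration(c);T=np.array(k["world_to_cam"]);q=T[:3,:3]@P+T[:3,3]
    return cv2.projectPoints(np.array([[q[0],-q[1],-q[2]]]),np.zeros(3),np.zeros(3),np.array(k["camera_matrix"]),np.array(k["dist_coeffs"]))[0].ravel().round(1)
def w(a,o,z):
    c,s=np.cos(-.153),np.sin(-.153); return np.array([pin[0]+a*c-o*s,pin[1]+a*s+o*c,pin[2]+z])
s=state()
for c in ["scene","top","wrist"]:
    print(c,"tcp",proj(c,s["eef_pos"]),"bend0.05",proj(c,w(0,6,124)),"bend40",proj(c,w(0,80,95)),"pin",proj(c,w(0,0,0)))
    p,W,C,uv=cloud(c);L=local(W,pin,-.153); M=masks(C)["red"]&(abs(L[:,0])<40)
    print(c,M.sum(),np.c_[uv[M],L[M].round()][::max(1,M.sum()//12)].tolist())
    if c=="scene":
        f=(C.max(1)<70)&(L[:,2]>90)&(L[:,2]<130)&(abs(L[:,0])<50)&(L[:,1]>20)&(L[:,1]<90)
        print("finger",f.sum(),np.percentile(L[f],[5,50,95],axis=0).round())
E
```

```text
scene tcp [232.4 220.3] bend0.05 [216.2 201.1] bend40 [241.3 226.8] pin [221.5 234.3]
scene 51 [[213.0, 197.0, -0.0, -4.0, 130.0], [214.0, 198.0, -0.0, -0.0, 129.0], [214.0, 199.0, 2.0, 2.0, 129.0], [214.0, 200.0, 4.0, 4.0, 130.0], [214.0, 201.0, 5.0, 5.0, 128.0], [217.0, 206.0, 4.0, 11.0, 115.0], [216.0, 207.0, 5.0, 8.0, 110.0], [215.0, 208.0, 7.0, 6.0, 107.0], [219.0, 208.0, 0.0, 12.0, 106.0], [218.0, 209.0, 2.0, 9.0, 102.0], [218.0, 210.0, 3.0, 11.0, 101.0], [218.0, 211.0, 3.0, 9.0, 96.0], [218.0, 212.0, 4.0, 11.0, 95.0]]
finger 18 [[ -3.  44. 123.]
 [  4.  61. 127.]
 [  6.  65. 130.]]
top tcp [294.  172.1] bend0.05 [309.  171.5] bend40 [284.9 170.6] pin [308.7 180.8]
top 10 [[363.0, 179.0, 38.0, -181.0, -29.0], [362.0, 180.0, 39.0, -181.0, -52.0], [375.0, 181.0, 37.0, -222.0, -32.0], [374.0, 182.0, 38.0, -223.0, -53.0], [374.0, 183.0, 35.0, -223.0, -53.0], [373.0, 186.0, 27.0, -223.0, -66.0], [373.0, 187.0, 25.0, -224.0, -73.0], [375.0, 188.0, 16.0, -227.0, -46.0], [375.0, 189.0, 14.0, -228.0, -50.0], [363.0, 192.0, -0.0, -190.0, -57.0]]
wrist tcp [276. 232.] bend0.05 [276.8 316. ] bend40 [276.7 191.9] pin [276.4 250.5]
wrist 49 [[276.0, 320.0, -0.0, 7.0, 130.0], [276.0, 321.0, -0.0, 7.0, 131.0], [273.0, 322.0, -2.0, 7.0, 131.0], [277.0, 322.0, 0.0, 6.0, 131.0], [272.0, 323.0, -2.0, 48.0, 192.0], [276.0, 323.0, -0.0, 6.0, 131.0], [280.0, 323.0, 2.0, 6.0, 131.0], [275.0, 324.0, -1.0, 5.0, 131.0], [279.0, 324.0, 1.0, 5.0, 131.0], [274.0, 325.0, -2.0, 5.0, 131.0], [274.0, 326.0, -2.0, 4.0, 132.0], [272.0, 328.0, -2.0, 46.0, 193.0], [273.0, 329.0, -2.0, 2.0, 131.0]]
```

```bash
python3 - <<'E'
from h import *
print(state()["opening"],state()["eef_pos"])
p,_=viewer.read_camera("scene"); q,_=viewer.read_camera("wrist")
a=cv2.resize(p[180:250,180:270,::-1],(540,420),interpolation=cv2.INTER_CUBIC)
b=cv2.resize(q[190:360,230:325,::-1],(235,420),interpolation=cv2.INTER_CUBIC)
cv2.imwrite("pics/f.png",np.hstack([a,b]))
E
```

```text
0.0033407245683059975 [683.39067536 -42.69389096 239.19005884]
```

View pics/f.png

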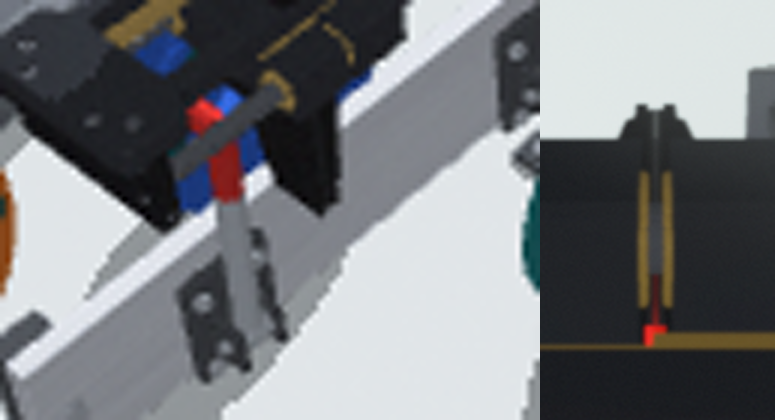

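The picture shows the shut fingers (325,205) already in front of arm B, while the arm (215,120) still stands upright. The rod slipped through the gap above the fingertips. I'll go back over it, turn 90° so that a finger's back faces the nose, and push again.

>>> arm_command(
  rows=[
    [[0,0,-0.14],0],
    [[0,0,-0.14],0],
    [[-0.152,0,0],0],
    [[-0.152,0,0],0],
    [[-0.152,0,0],0],
  ],
)

```text
t: 6.1
eef_pos: [665.7, -156.2, 309.5]
tcp_rot: [3.141, 0.0, 1.419]
ft_force: [-0.1, 0.3, 0.0]
opening: 0.006
grip_force: 0.0
```

>>> arm_command(
  rows=[
    [[0,0,0],0.0455],
    [[0,0,0],0.0455],
    [[0,0,0],0.0455],
    [[0,0,0.04],0.0455],
    [[0,0,0.04],0.0455],
  ],
)

```text
t: 6.6
eef_pos: [666.1, -155.3, 289.1]
tcp_rot: [3.141, -0.0, 0.698]
ft_force: [0.8, -0.3, 0.3]
opening: 0.004
grip_force: 0.0
```

>>> arm_command(
  rows=[
    [[0,0,0.04],0.0455],
    [[0,0,0.04],0.0455],
    [[0,0,0.02],0.0455],
    [[0,0,0],0.0455],
    [[0,0,0],0.0455],
  ],
)

```text
t: 7.1
eef_pos: [666.0, -155.3, 263.9]
tcp_rot: [3.142, 0.0, -0.017]
ft_force: [-0.8, 0.1, 0.1]
opening: -0.0
grip_force: 0.0
```

>>> arm_command(
  rows=[
    [[0,0,0],0.0455],
    [[0,0,0],0],
    [[0,-0.04,0],0],
    [[0,-0.02,0],0],
    [[0,0,0],0],
  ],
)

```text
t: 7.6
eef_pos: [668.5, -139.0, 264.1]
tcp_rot: [-3.142, -0.0, -0.151]
ft_force: [-0.5, -0.2, -0.1]
opening: 0.006
grip_force: 0.0
```

```bash
python3 - <<'E'
from h import *
s=state(); print(s["eef_pos"],s["tcp_rot"],s["ft_force"],local(s["eef_pos"][None],(676,-93,145),-.153))
E
```

```text
[ 668.54169343 -139.04833541  264.1222293 ] [-3.14155162e+00 -1.25804259e-04 -1.50606724e-01] [-0.52273143 -0.24321868 -0.06418784] [[ -0.35324112 -46.64708728 119.1222293 ]]
```

>>> arm_command(
  rows=[
    [[0,0,0.06],0],
    [[0,-0.03,0],0],
    [[0,-0.03,0],0],
    [[0,-0.02,0],0],
    [[0,-0.02,0],0],
  ],
)

```text
t: 8.1
eef_pos: [672.5, -114.7, 249.6]
tcp_rot: [3.141, -0.001, -0.153]
ft_force: [0.7, -1.0, -0.2]
opening: 0.006
grip_force: 0.0
```

>>> arm_command(
  rows=[
    [[0,-0.02,0],0],
    [[0,-0.02,0],0],
    [[0,-0.02,0],0],
    [[0,-0.02,0],0],
    [[0,0,0],0],
  ],
)

```text
t: 8.6
eef_pos: [675.4, -94.9, 249.0]
tcp_rot: [-3.142, -0.0, -0.153]
ft_force: [0.0, 0.4, -0.8]
opening: 0.004
grip_force: 0.0
```

```bash
cat > b.py <<'E'
from h import *
pin=(676,-93,145)
s=state(); print(s["eef_pos"],s["ft_force"],local(s["eef_pos"][None],pin,-.153).round(1))
for c in ["scene","wrist"]:
    p,W,C,uv=cloud(c);L=local(W,pin,-.153); M=masks(C)["red"]&(abs(L[:,0])<40)&(L[:,2]<160)&(L[:,2]>-20)&(L[:,1]>-50)&(L[:,1]<150)
    if M.sum()>4: print(c,M.sum(),np.percentile(L[M],[3,50,97],axis=0).round().tolist())
    for r in models.mark_of(c,"tip_b"):print(c,local(np.array([r["position"]]),pin,-.153).round(),round(r["confidence"],2))
E
python3 b.py
```

```text
[675.36905001 -94.94944159 249.03799994] [ 0.00300821  0.43940335 -0.8353753 ] [[ -0.3  -2.  104. ]]
scene 69 [[-1.0, 2.0, 93.0], [4.0, 9.0, 116.0], [7.0, 12.0, 130.0]]
scene [[ -2.   5. 125.]] 0.66
scene [[-183.  122.    7.]] 0.43
wrist 321 [[2.0, -16.0, 97.0], [5.0, 3.0, 125.0], [6.0, 9.0, 132.0]]
wrist [[ -1.   3. 123.]] 0.86
```

```bash
python3 - <<'E'
from h import *
p,_=viewer.read_camera("scene"); q,_=viewer.read_camera("wrist")
a=cv2.resize(p[170:250,170:260,::-1],(405,360),interpolation=cv2.INTER_CUBIC)
b=cv2.resize(q[:,:,::-1],(395,296)); b=np.vstack([b,np.zeros((64,395,3),np.uint8)])
cv2.imwrite("pics/g.png",np.hstack([a,b]))
E
```

```text
(no output)
```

View pics/g.png

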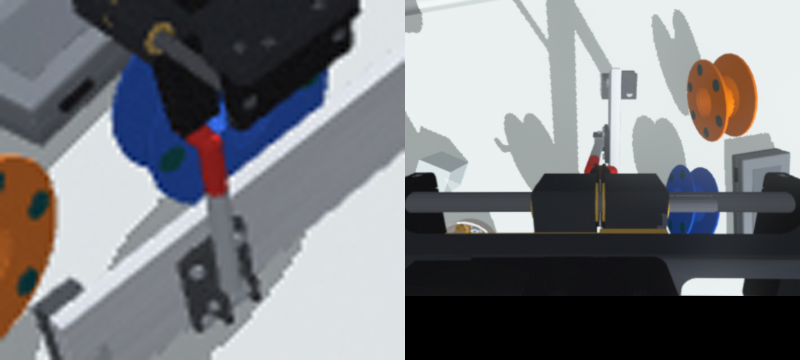

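```bash
python3 - <<'E'
from h import *
pin=(676,-93,145); s=state(); t=local(s["eef_pos"][None],pin,-.153)[0]; print(t)
for c in ["scene","wrist","top"]:
    p,W,C,uv=cloud(c);L=local(W,pin,-.153)-t
    f=(C.max(1)<70)&(abs(L[:,0])<30)&(abs(L[:,1])<30)&(L[:,2]>-30)&(L[:,2]<100)
    if f.sum()<5: print(c,f.sum()); continue
    o=np.argsort(L[f][:,2]); print(c,f.sum(),np.c_[uv[f],L[f].round()][o][::max(1,f.sum()//14)].tolist())
E
```

```text
[ -0.31351779  -2.89630088 103.99711658]
scene 171 [[219.0, 202.0, -4.0, 12.0, 16.0], [218.0, 194.0, -10.0, 6.0, 33.0], [212.0, 197.0, 7.0, 6.0, 37.0], [210.0, 197.0, 12.0, 7.0, 42.0], [216.0, 192.0, -4.0, 8.0, 45.0], [217.0, 190.0, -8.0, 8.0, 48.0], [206.0, 191.0, 11.0, -5.0, 51.0], [211.0, 193.0, 10.0, 10.0, 54.0], [208.0, 191.0, 13.0, 5.0, 59.0], [208.0, 190.0, 13.0, 5.0, 62.0], [204.0, 186.0, 12.0, -7.0, 66.0], [212.0, 187.0, 6.0, 12.0, 70.0], [207.0, 186.0, 12.0, 4.0, 74.0], [205.0, 183.0, 13.0, -0.0, 79.0], [213.0, 180.0, -0.0, 12.0, 87.0]]
wrist 530 [[279.0, 235.0, 10.0, -2.0, 32.0], [278.0, 237.0, 11.0, -1.0, 37.0], [283.0, 238.0, 12.0, -4.0, 41.0], [284.0, 239.0, 12.0, -5.0, 44.0], [266.0, 241.0, 12.0, 5.0, 46.0], [280.0, 242.0, 12.0, -2.0, 48.0], [281.0, 244.0, 12.0, -3.0, 50.0], [278.0, 248.0, 10.0, -1.0, 53.0], [278.0, 250.0, 10.0, -1.0, 55.0], [282.0, 250.0, 12.0, -3.0, 60.0], [275.0, 256.0, 10.0, 0.0, 63.0], [272.0, 257.0, 12.0, 2.0, 68.0], [275.0, 270.0, 10.0, 0.0, 78.0], [275.0, 307.0, -3.0, 0.0, 86.0], [272.0, 314.0, 1.0, 1.0, 98.0]]
top 0
```

Both cameras show that the real fingertips end about 30 mm above the reported TCP: in the picture the tip at (205,135) sits just over the nose. I'm keeping that as a z offset, going back and coming in 30 mm lower.

>>> arm_command(
  rows=[
    [[0,0.09,0],0],
    [[0,0.09,0],0],
    [[0,0,0],0],
    [[0,0,0.124],0],
    [[0,0,0],0],
  ],
)

```text
t: 9.55
eef_pos: [667.0, -139.3, 214.8]
tcp_rot: [-3.141, 0.006, -0.154]
ft_force: [-0.5, 0.1, -0.4]
opening: 0.003
grip_force: 0.0
```

>>> arm_command(
  rows=[
    [[0,-0.04,0],0],
    [[0,-0.02,0],0],
    [[0,-0.02,0],0],
    [[0,-0.02,0],0],
    [[0,-0.02,0],0],
  ],
)

```text
t: 10.05
eef_pos: [673.2, -110.0, 218.6]
tcp_rot: [3.141, -0.001, -0.153]
ft_force: [-0.5, -0.5, 1.1]
opening: 0.005
grip_force: 0.5
```

>>> arm_command(
  rows=[
    [[0,-0.02,0],0],
    [[0,-0.02,0],0],
    [[0,-0.02,0],0],
    [[0,-0.02,0],0],
    [[0,0,0],0],
  ],
)

```text
t: 10.55
eef_pos: [676.1, -89.9, 217.9]
tcp_rot: [-3.141, 0.0, -0.153]
ft_force: [0.1, 0.9, -0.3]
opening: 0.004
grip_force: 0.0
```

```bash
python3 b.py
```

```text
[676.09204324 -89.91473808 217.86174872] [ 0.10402517  0.89489712 -0.33834394] [[-0.4  3.1 72.9]]
scene 80 [[-2.0, 17.0, 89.0], [5.0, 31.0, 119.0], [7.0, 40.0, 130.0]]
scene [[ -1.  38. 120.]] 0.76
scene [[-184.  119.    5.]] 0.43
wrist 245 [[1.0, 20.0, 91.0], [6.0, 25.0, 100.0], [7.0, 32.0, 111.0]]
```

>>> arm_command(
  rows=[
    [[0,-0.037,0],0],
    [[0,-0.037,0.004],0],
    [[0,-0.037,0.008],0],
    [[0,-0.037,0.012],0],
    [[0,-0.037,0.012],0],
  ],
)

```text
t: 11.25
eef_pos: [683.2, -43.9, 208.7]
tcp_rot: [3.141, 0.0, -0.153]
ft_force: [0.0, -1.8, -0.7]
opening: 0.006
grip_force: 0.5
```

>>> arm_command(
  rows=[
    [[0,-0.027,0.012],0],
    [[0,-0.027,0.016],0],
    [[0,-0.027,0.016],0],
    [[0,-0.027,0.016],0],
    [[0,0,0],0],
  ],
)

```text
t: 11.75
eef_pos: [687.1, -17.3, 193.3]
tcp_rot: [-3.141, 0.001, -0.153]
ft_force: [1.1, -0.3, 0.4]
opening: 0.006
grip_force: 0.0
```

```bash
python3 b.py
```

```text
[687.12071085 -17.34186142 193.25012515] [ 1.14640622 -0.27043956  0.36208723] [[-0.5 76.5 48.3]]
scene 84 [[-2.0, 75.0, 58.0], [4.0, 95.0, 77.0], [7.0, 105.0, 92.0]]
scene [[-184.  119.    1.]] 0.61
scene [[  1. 103.  74.]] 0.57
wrist 471 [[1.0, 72.0, 57.0], [5.0, 90.0, 71.0], [6.0, 103.0, 86.0]]
wrist [[  2. 101.  71.]] 0.65
```

>>> arm_command(
  rows=[
    [[0,-0.018,0.021],0],
    [[0,-0.018,0.021],0],
    [[0,-0.018,0.022],0],
    [[0,-0.014,0.026],0],
    [[0,-0.014,0.026],0],
  ],
)

```text
t: 12.45
eef_pos: [690.4, 2.5, 164.4]
tcp_rot: [-3.141, 0.0, -0.153]
ft_force: [0.7, 0.5, 0.1]
opening: 0.004
grip_force: 0.2
```

>>> arm_command(
  rows=[
    [[0,-0.01,0.026],0],
    [[0,0,0],0],
    [[0,0,0],0],
    [[0,0,0],0],
    [[0,0,0],0],
  ],
)

```text
t: 12.95
eef_pos: [690.9, 4.3, 158.9]
tcp_rot: [-3.142, -0.001, -0.154]
ft_force: [-0.1, -0.2, -0.4]
opening: 0.004
grip_force: 0.0
```

```bash
python3 b.py
```

```text
[690.88741481   4.33880299 158.88718254] [-0.07976714 -0.17078876 -0.40616475] [[-0.1 98.5 13.9]]
scene 67 [[-1.0, 100.0, 30.0], [4.0, 116.0, 42.0], [8.0, 123.0, 57.0]]
scene [[  1. 119.  35.]] 0.61
scene [[-181.  120.    2.]] 0.59
wrist 412 [[-0.0, 85.0, 29.0], [5.0, 108.0, 37.0], [9.0, 120.0, 54.0]]
wrist [[ -1. 119.  32.]] 0.77
```

>>> arm_command(
  rows=[
    [[0,0.008,0.024],0],
    [[0,0,0.024],0],
    [[0,0,0.024],0],
    [[0,0,0.024],0],
    [[0,0,0.02],0],
  ],
)

```text
t: 13.65
eef_pos: [690.4, 2.5, 128.7]
tcp_rot: [3.142, 0.0, -0.154]
ft_force: [0.1, 1.5, 0.3]
opening: 0.006
grip_force: 0.2
```

>>> arm_command(
  rows=[
    [[0,0,0.008],0],
    [[0,0,0.008],0],
    [[0,0,0.004],0],
    [[0,0,0],0],
    [[0,0,0],0],
  ],
)

```text
t: 14.15
eef_pos: [690.5, 2.4, 124.7]
tcp_rot: [3.141, -0.0, -0.154]
ft_force: [-0.8, 0.0, -0.3]
opening: 0.004
grip_force: 0.0
```

```bash
python3 b.py
```

```text
[690.52984765   2.41849662 124.65596778] [-0.76702702  0.02198961 -0.31450519] [[ -0.2  96.5 -20.3]]
scene 66 [[-1.0, 103.0, 2.0], [4.0, 123.0, 9.0], [7.0, 129.0, 26.0]]
scene [[-185.  118.    5.]] 0.53
scene [[ -1. 123.   2.]] 0.5
wrist 289 [[3.0, 105.0, 4.0], [5.0, 114.0, 8.0], [6.0, 124.0, 16.0]]
wrist [[ -4. 124.   2.]] 0.7
```

>>> arm_command(
  rows=[
    [[0,0,0.006],0],
    [[0,0,0.004],0],
    [[0,0,0],0],
    [[0,0,0],0],
    [[0,0,0],0],
  ],
)

```text
t: 14.85
eef_pos: [690.5, 2.5, 122.1]
tcp_rot: [3.142, -0.0, -0.154]
ft_force: [-0.4, 0.1, 1.8]
opening: 0.004
grip_force: 1.0
```

>>> arm_command(
  rows=[
    [[0,0,0.004],0],
    [[0,0,0.002],0],
    [[0,0,0],0],
    [[0,0,0],0],
    [[0,0,0],0],
  ],
)

```text
t: 15.35
eef_pos: [690.7, 2.5, 121.8]
tcp_rot: [3.142, -0.001, -0.153]
ft_force: [-2.7, 0.8, 9.3]
opening: 0.004
grip_force: 5.1
```

```bash
python3 b.py
```

```text
[690.70845756   2.49555429 121.76398317] [-2.65033232  0.76012727  9.29316022] [[ -0.   96.6 -23.2]]
scene 67 [[-2.0, 103.0, 2.0], [3.0, 123.0, 7.0], [7.0, 129.0, 24.0]]
scene [[  0. 123.  -0.]] 0.64
scene [[-186.  120.    2.]] 0.59
wrist 264 [[3.0, 105.0, 2.0], [5.0, 114.0, 5.0], [6.0, 124.0, 12.0]]
wrist [[ -2. 125.   0.]] 0.98
```

Arm B is level and has met its stop lightly at 9 N. I'm backing off, opening the fingers to about 62 mm and measuring the spool.

>>> arm_command(
  rows=[
    [[0,0,-0.02],0],
    [[0,0,-0.18],0],
    [[0,0,-0.2],0],
    [[-0.05,0.1,0],0],
    [[0,0,0],0],
  ],
  claw=0.65,
)

```text
t: 16.05
eef_pos: [673.5, -22.0, 222.0]
tcp_rot: [3.141, -0.002, -0.155]
ft_force: [0.0, 0.1, -0.8]
opening: 0.369
grip_force: 0.0
```

```bash
python3 - <<'E'
from h import *
pin=(498.5,-66.5,145); s=state(); print(s["eef_pos"],s["ft_force"],s["opening"])
for c in ["scene","top","wrist"]:
    p,W,C,uv=cloud(c);L=local(W,pin,-.153)
    m=masks(C)["teal"]&(abs(L[:,0])<90)&(L[:,1]>0)&(L[:,1]<130)&(L[:,2]>-110)
    if m.sum()<10: print(c,m.sum());continue
    X=L[m]; print(c,m.sum(),"ext",np.percentile(X,[1,99],axis=0).round(1).tolist(),"z>30 out hist",np.histogram(X[X[:,2]>30][:,1],np.arange(34,102,4))[0].tolist())
    o=X[X[:,1]>np.percentile(X[:,1],99)-6]; print(" outer face fit slope",np.polyfit(o[:,0],o[:,1],1).round(3) if len(o)>20 else None)
    r=masks(C)["red"]&(abs(L[:,0])<40)&(L[:,1]>60)&(L[:,1]<150)&(L[:,2]>-20)&(L[:,2]<40)
    if r.sum()>5: print(" red A",r.sum(),np.percentile(L[r],[3,50,97],axis=0).round(1).tolist())
    for l in ("spool","mount_a"):
        for q in models.mark_of(c,l):
            v=local(np.array([q["position"]]),pin,-.153).round(1)[0]
            if abs(v[0])<60 and v[1]>-30: print(" ",l,v,round(q["confidence"],2))
E
python3 b.py
```

```text
[673.54845651 -21.98045019 222.01117061] [ 0.0046695   0.05090205 -0.82688892] 0.36920705317280644
scene 1454 ext [[-61.3, 47.2, -77.8], [66.4, 90.6, 48.6]] z>30 out hist [0, 0, 0, 67, 6, 0, 0, 0, 0, 0, 0, 0, 10, 114, 8, 0]
 outer face fit slope [-1.0000e-03  8.8738e+01]
 red A 76 [[-3.4, 93.7, 1.0], [2.6, 118.1, 6.6], [5.9, 129.7, 24.6]]
  spool [ -2.4  63.7 -24.3] 0.62
  mount_a [-2.2 -1.5  0.8] 0.64
top 0
wrist 692 ext [[25.1, 45.9, -54.3], [66.8, 86.4, 21.5]] z>30 out hist [0, 0, 0, 0, 0, 0, 0, 0, 0, 0, 0, 0, 0, 0, 0, 0]
 outer face fit slope [ 0.1   78.897]
[674.38983893 -19.85087338 219.70811451] [-0.18866718  0.90050148 -0.39841829] [[-12.7  72.   74.7]]
scene 80 [[-1.0, 91.0, 2.0], [4.0, 118.0, 6.0], [7.0, 130.0, 25.0]]
scene [[-181.  121.    3.]] 0.65
scene [[  0. 123.   1.]] 0.64
wrist 330 [[-2.0, 100.0, 5.0], [3.0, 116.0, 8.0], [6.0, 125.0, 26.0]]
wrist [[  2. 125.  -1.]] 0.67
```

>>> arm_command(
  rows=[
    [[-0.1667,0.0066,0],0],
    [[-0.1667,0.0066,0],0],
    [[-0.1667,0.0066,0],0],
    [[-0.1667,0.0066,0],0],
    [[0,0,0],0],
  ],
)

```text
t: 17.1
eef_pos: [504.5, -0.6, 221.0]
tcp_rot: [3.141, 0.001, -0.153]
ft_force: [0.7, -0.3, -0.7]
opening: 0.652
grip_force: 0.0
```

>>> arm_command(
  rows=[
    [[0,0,0.04],0],
    [[0,0,0.04],0],
    [[0,0,0],0],
    [[0,0,0],0],
    [[0,0,0],0],
  ],
)

```text
t: 17.6
eef_pos: [509.0, -1.4, 200.3]
tcp_rot: [3.142, 0.0, -0.154]
ft_force: [0.8, 1.0, 0.1]
opening: 0.654
grip_force: 0.0
```

```bash
python3 - <<'E'
from h import *
pin=(498.5,-66.5,145); s=state(); t=local(s["eef_pos"][None],pin,-.153)[0]; print(t,s["eef_pos"],s["ft_force"],s["opening"])
p,W,C,uv=cloud("wrist");L=local(W,pin,-.153)
m=masks(C)["teal"]&(abs(L[:,0])<90)&(L[:,1]>0)&(L[:,1]<130)&(L[:,2]>-110)
if m.sum(): X=L[m]; print(m.sum(),np.percentile(X,[1,99],axis=0).round(1).tolist(),"z>30 out hist",np.histogram(X[X[:,2]>0][:,1],np.arange(34,102,4))[0].tolist())
q,W,C,uv=cloud("scene");L=local(W,pin,-.153)-t
f=(C.max(1)<70)&(abs(L[:,0])<30)&(abs(L[:,1])<55)&(L[:,2]>-30)&(L[:,2]<60)
o=np.argsort(L[f][:,2]); print(L[f].round()[o][:8].tolist())
cv2.imwrite("pics/k.png",np.hstack([cv2.resize(p[:,:,::-1],(400,300)),cv2.resize(q[130:250,220:380,::-1],(400,300))]))
E
```

```text
[ 0.46574311 65.90600713 55.27604659] [509.00462632  -1.43486711 200.27604659] [0.75609921 1.01192502 0.08080091] 0.6538275003790108
4624 [[-45.6, 45.5, -6.6], [49.4, 86.3, 51.4]] z>30 out hist [0, 0, 113, 624, 323, 329, 337, 335, 314, 312, 321, 323, 993, 110, 0, 0]
[[17.0, 24.0, -29.0], [21.0, 24.0, -29.0], [-22.0, 23.0, -28.0], [19.0, 23.0, -27.0], [28.0, 24.0, -27.0], [-25.0, 24.0, -26.0], [-16.0, 25.0, -26.0], [25.0, 24.0, -26.0]]
```

View pics/k.png

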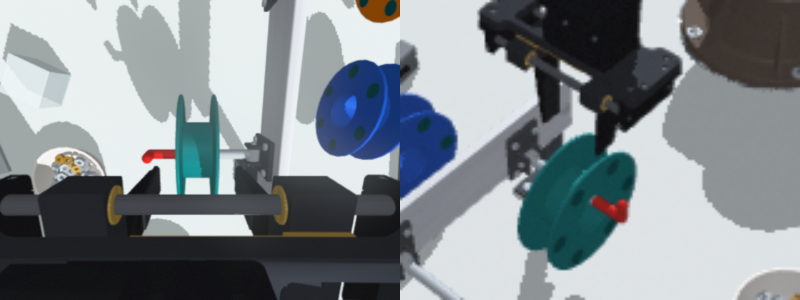

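The fingers flank the teal spool evenly: wrist view flanges at columns 181 and 214, fingers at 150 and 243. I'm going down between rail and nose and gripping.

>>> arm_command(
  rows=[
    [[0,0,0.09],0],
    [[0,0,0.09],0],
    [[0,0,0.05],0],
    [[0,0,0.038],0],
    [[0,0,0],0],
  ],
)

```text
t: 18.2
eef_pos: [508.3, -1.3, 132.8]
tcp_rot: [3.141, 0.001, -0.154]
ft_force: [0.4, 0.0, -0.1]
opening: 0.653
grip_force: 0.0
```

>>> arm_command(
  rows=[
    [[0,0,0],0],
    [[0,0,0],0],
    [[0,0,0],0],
    [[0,0,0],0],
    [[0,0,0],0],
  ],
  claw=0.35,
)

```text
t: 18.7
eef_pos: [508.9, -1.4, 134.1]
tcp_rot: [3.141, -0.001, -0.154]
ft_force: [-0.4, -0.5, 5.2]
opening: 0.463
grip_force: 30.0
```

>>> arm_command(
  rows=[
    [[0,0,-0.02],0],
    [[0,0,-0.024],0],
    [[0,0,-0.024],0],
    [[0,0,-0.024],0],
    [[0,0,-0.02],0],
  ],
)

```text
t: 19.2
eef_pos: [508.6, -1.3, 162.2]
tcp_rot: [3.142, -0.0, -0.154]
ft_force: [0.8, 0.7, -3.4]
opening: 0.459
grip_force: 30.0
```

```bash
cat > sp.py <<'E'
from h import *
import sys
pin={"a":(498.5,-66.5,145),"b":(676,-93,145)}[sys.argv[1]]
s=state(); print("tcp",local(s["eef_pos"][None],pin,-.153)[0].round(1),"f",s["ft_force"].round(1),s["opening"],s["grip_force"])
for c in ("scene","wrist"):
    p,W,C,uv=cloud(c);L=local(W,pin,-.153)
    m=masks(C)["teal"]&(abs(L[:,0])<95)&(L[:,1]>-10)&(L[:,1]<250)&(L[:,2]>-110)
    if m.sum()>20: print(c,m.sum(),"teal",np.percentile(L[m],[1,99],axis=0).round(1).tolist())
    r=masks(C)["red"]&(abs(L[:,0])<40)&(L[:,1]>60)&(L[:,1]<150)&(L[:,2]>-20)&(L[:,2]<60)
    if r.sum()>5: print(c,"red",r.sum(),np.percentile(L[r],[3,50,97],axis=0).round(1).tolist())
    for q in models.mark_of(c,"spool"):
        v=local(np.array([q["position"]]),pin,-.153).round(1)[0]
        if abs(v[0])<90 and v[1]>-30: print(c,"spool",v,round(q["confidence"],2))
E
python3 sp.py a
```

```text
tcp [ 0.  65.9 17.2] f [ 0.8  0.7 -3.4] 0.4594765983775045 29.99789396999404
scene 1375 teal [[-56.3, 46.0, -51.8], [66.6, 90.5, 76.2]]
scene red 76 [[-2.8, 92.9, 1.1], [2.7, 117.8, 5.8], [5.5, 129.8, 23.4]]
scene spool [-3.5 64.3  6.4] 0.66
scene spool [ -20.4  493.7 -148. ] 0.46
wrist 7985 teal [[-53.3, 44.7, 19.6], [40.9, 86.8, 78.8]]
wrist red 657 [[-4.3, 99.4, 4.0], [1.0, 116.4, 7.8], [4.5, 124.8, 25.4]]
wrist spool [-0.5 63.1 10.1] 0.63
wrist spool [ -83.5  291.9 -141.4] 0.58
```

>>> arm_command(
  rows=[
    [[0,-0.06,-0.004],0],
    [[0,-0.08,0],0],
    [[0,-0.08,0],0],
    [[0,-0.1,0],0],
    [[0,-0.1,0],0],
  ],
)

```text
t: 19.9
eef_pos: [524.5, 104.1, 162.3]
tcp_rot: [3.142, 0.0, -0.154]
ft_force: [0.8, -0.6, -4.1]
opening: 0.462
grip_force: 30.0
```

>>> arm_command(
  rows=[
    [[0.12,0,0],0],
    [[0.16,0,0],0],
    [[0.16,0,0],0],
    [[0.16,0,0],0],
    [[0.118,0,0],0],
  ],
)

```text
t: 20.4
eef_pos: [703.8, 75.6, 161.7]
tcp_rot: [3.142, 0.0, -0.154]
ft_force: [-0.5, -0.1, -2.5]
opening: 0.461
grip_force: 30.0
```

>>> arm_command(
  rows=[
    [[0,0,0],0],
    [[0,0,0],0],
    [[0,0,0],0],
    [[0,0,0],0],
    [[0,0,0],0],
  ],
)

```text
t: 20.9
eef_pos: [701.6, 75.3, 163.0]
tcp_rot: [3.142, -0.0, -0.153]
ft_force: [0.6, -0.7, -2.4]
opening: 0.46
grip_force: 30.0
```

```bash
python3 sp.py b
```

```text
tcp [ -0.4 170.2  18. ] f [ 0.6 -0.7 -2.4] 0.45998635647305 29.997729370370507
scene 1461 teal [[-32.9, 150.6, -48.6], [66.1, 194.6, 77.5]]
scene red 40 [[-0.7, 91.0, 1.1], [3.9, 104.3, 5.2], [7.0, 121.9, 23.3]]
scene spool [ -2.4 169.5   4.5] 0.9
wrist 7622 teal [[-53.6, 148.8, 24.1], [39.0, 190.8, 79.4]]
wrist red 228 [[-1.7, 119.6, 7.3], [3.3, 124.5, 22.0], [6.1, 127.7, 25.4]]
wrist spool [-1.000e-01  1.687e+02  1.100e+01] 0.57
```

>>> arm_command(
  rows=[
    [[0.008,0.06,0],0],
    [[0,0.06,0],0],
    [[0,0.06,0],0],
    [[0,0.06,0],0],
    [[0,0,0],0],
  ],
)

```text
t: 21.6
eef_pos: [694.5, 12.6, 162.6]
tcp_rot: [3.141, -0.0, -0.156]
ft_force: [1.0, 0.3, -2.1]
opening: 0.461
grip_force: 30.0
```

>>> arm_command(
  rows=[
    [[0,0.05,0],0],
    [[0,0.05,0],0],
    [[0,0.05,0],0],
    [[0,0.026,0],0],
    [[0,0,0],0],
  ],
)

```text
t: 22.1
eef_pos: [687.9, -29.3, 162.5]
tcp_rot: [3.141, -0.0, -0.155]
ft_force: [0.1, -0.7, -2.9]
opening: 0.464
grip_force: 30.0
```

```bash
python3 sp.py b
```

```text
tcp [ 2.1 64.8 17.5] f [ 0.1 -0.7 -2.9] 0.4637842799213568 29.9975665519014
scene 1465 teal [[-58.3, 45.5, -50.4], [69.0, 89.6, 77.0]]
scene red 87 [[-1.5, 90.6, 0.5], [3.5, 114.0, 6.4], [6.6, 129.4, 24.2]]
scene spool [-1.9 64.4  7.6] 0.66
scene spool [ 1.6 -0.9 -1.3] 0.28
wrist 8122 teal [[-51.3, 44.6, 16.7], [46.3, 86.7, 79.0]]
wrist red 643 [[-2.6, 99.5, 4.1], [2.9, 115.9, 8.1], [6.2, 124.2, 25.4]]
wrist spool [ 0.6 64.1 11.4] 0.7
```

>>> arm_command(
  rows=[
    [[0,0,0.024],0],
    [[0,0,0.024],0],
    [[0,0,0.024],0],
    [[0,0,0.024],0],
    [[0,0,0.004],0],
  ],
)

```text
t: 22.8
eef_pos: [687.6, -28.0, 136.3]
tcp_rot: [3.141, 0.002, -0.153]
ft_force: [-0.2, -0.2, -3.9]
opening: 0.466
grip_force: 30.0
```

>>> arm_command(
  rows=[
    [[0,0,0.004],0],
    [[0,0,0.004],0],
    [[0,0,0],0],
    [[0,0,0],0],
    [[0,0,0],0],
  ],
)

```text
t: 23.3
eef_pos: [688.1, -28.1, 135.7]
tcp_rot: [3.142, -0.0, -0.154]
ft_force: [-0.7, -0.7, -3.4]
opening: 0.459
grip_force: 30.0
```

>>> arm_command(
  rows=[
    [[0,0,0.004],0],
    [[0,0,0.003],0],
    [[0,0,0],0],
    [[0,0,0],0],
    [[0,0,0],0],
  ],
)

```text
t: 23.8
eef_pos: [688.2, -28.1, 134.2]
tcp_rot: [3.142, -0.001, -0.154]
ft_force: [-1.3, 0.2, 3.3]
opening: 0.458
grip_force: 30.0
```

>>> arm_command(
  rows=[
    [[0,0,0],0],
    [[0,0,0],0],
    [[0,0,0],0],
    [[0,0,-0.04],0],
    [[0,0,-0.1],0],
  ],
  claw=0.66,
)

```text
t: 24.3
eef_pos: [687.2, -28.0, 167.6]
tcp_rot: [3.141, 0.004, -0.154]
ft_force: [0.6, -0.7, 0.2]
opening: 0.661
grip_force: 0.0
```

```bash
python3 sp.py b
```

```text
tcp [ 1.1 65.9 22.6] f [ 0.6 -0.7  0.2] 0.6606268270845851 0.0
scene 1654 teal [[-60.6, 47.1, -79.8], [68.4, 90.7, 48.5]]
scene red 91 [[-2.5, 89.9, -0.3], [3.1, 114.8, 6.5], [6.7, 129.6, 23.5]]
scene spool [ -0.5  63.1 -22.1] 0.65
wrist 5612 teal [[-45.0, 45.5, -7.8], [54.5, 86.2, 51.1]]
wrist red 670 [[-2.8, 94.7, 3.9], [2.8, 113.5, 7.6], [6.1, 123.9, 25.7]]
wrist spool [  4.1  63.6 -15.8] 0.94
```

The spool hangs on arm B. I'm moving up and over to arm A, turning so that the fingers straddle its rod.

>>> arm_command(
  rows=[
    [[0,0,-0.15],0],
    [[0,0,-0.15],0],
    [[-0.17,0,0],0],
    [[-0.18,0,0],0],
    [[-0.18,0,0],0],
  ],
  claw=0.4,
)

```text
t: 25.0
eef_pos: [555.1, -7.6, 242.8]
tcp_rot: [3.142, 0.001, -0.154]
ft_force: [0.5, 0.4, 0.1]
opening: 0.403
grip_force: 0.0
```

>>> arm_command(
  rows=[
    [[-0.18,0,0],0],
    [[0,0,0],-0.0455],
    [[0,0,0],-0.0455],
    [[0,0,0],-0.0455],
    [[0,0,0],-0.0455],
  ],
)

```text
t: 25.5
eef_pos: [512.3, -0.9, 243.3]
tcp_rot: [-3.141, 0.001, 0.424]
ft_force: [0.1, 0.5, 0.1]
opening: 0.404
grip_force: 0.0
```

>>> arm_command(
  rows=[
    [[0,0,0],-0.0455],
    [[0,0,0],-0.0455],
    [[0,0,0],-0.0455],
    [[0,0,0],-0.0455],
    [[0,0,0],-0.0455],
  ],
)

```text
t: 26.0
eef_pos: [512.3, -0.9, 243.1]
tcp_rot: [-3.141, 0.0, 1.139]
ft_force: [-0.1, 0.7, -0.2]
opening: 0.4
grip_force: 0.0
```

>>> arm_command(
  rows=[
    [[0,0,0],-0.0455],
    [[0,0,0],-0.0455],
    [[0,0,0],0],
    [[0,0,0],0],
    [[0,0,0],0],
  ],
)

```text
t: 26.5
eef_pos: [512.6, -0.9, 243.6]
tcp_rot: [-3.141, 0.0, 1.416]
ft_force: [-0.2, 0.3, -0.1]
opening: 0.397
grip_force: 0.0
```

```bash
cat > a.py <<'E'
from h import *
pin=(498.5,-66.5,145)
s=state(); print("tcp",local(s["eef_pos"][None],pin,-.153)[0].round(1),s["tcp_rot"],"f",s["ft_force"].round(1),s["opening"],s["grip_force"])
for c in ("scene","wrist"):
    p,W,C,uv=cloud(c);L=local(W,pin,-.153)
    r=masks(C)["red"]&(abs(L[:,0])<40)&(L[:,1]>-50)&(L[:,1]<160)&(L[:,2]>-20)&(L[:,2]<150)
    if r.sum()>5: print(c,"red",r.sum(),np.percentile(L[r],[3,50,97],axis=0).round(1).tolist(),"cols",np.percentile(uv[r],[2,98],axis=0).tolist())
    for q in models.mark_of(c,"tip_a"):
        v=local(np.array([q["position"]]),pin,-.153).round(1)[0]
        if abs(v[0])<90: print(c,"tip",v,round(q["confidence"],2))
E
python3 a.py
```

```text
tcp [ 3.9 66.9 98.6] [-3.14128642e+00  9.41304124e-05  1.41551857e+00] f [-0.2  0.3 -0.1] 0.3966372475202368 0.0
scene red 69 [[-1.2, 91.7, 0.3], [2.7, 119.6, 6.3], [5.3, 129.4, 24.5]] cols [[297.36, 209.36], [310.0, 218.0]]
scene tip [ -4.3 119.8   2.6] 0.71
wrist tip [ -1.8 123.1  -0.3] 0.91
```

```bash
sed -i 's/red=(r>110)&(g<60)&(b<60)/red=(r>45)\&(r>2.2*g)\&(r>2.2*b)/' h.py; python3 a.py; python3 - <<'E'
from h import *
pin=(498.5,-66.5,145)
p,W,C,uv=cloud("wrist");L=local(W,pin,-.153)
m=(abs(L[:,0])<40)&(L[:,1]>70)&(L[:,1]<160)&(L[:,2]>-10)&(L[:,2]<40)
print(m.sum(), np.percentile(L[m],[3,50,97],axis=0).round(1).tolist() if m.sum() else "", C[m][:5].tolist())
E
```

```text
tcp [ 4.  66.9 98.7] [-3.14157997e+00  1.07567816e-04  1.41766584e+00] f [-0.1  0.9  0.5] 0.3993247347984351 0.0
scene red 78 [[-3.6, 91.8, 0.0], [2.4, 115.9, 6.4], [5.1, 129.6, 24.7]] cols [[297.54, 209.0], [310.0, 218.0]]
scene tip [ -4.3 121.1   4.3] 0.72
wrist red 293 [[-5.7, 91.3, 5.0], [-2.3, 107.6, 7.4], [1.1, 125.0, 25.6]] cols [[266.0, 143.0], [273.0, 179.0]]
wrist tip [ -3.4 123.7   4.4] 0.68
765 [[-6.7, 72.0, 1.5], [-0.8, 99.9, 6.9], [4.9, 126.6, 25.1]] [[193, 160, 159], [178, 138, 137], [170, 124, 124], [168, 124, 123], [168, 132, 131]]
```

>>> arm_command(
  rows=[
    [[0.112,-0.011,0],0],
    [[0.112,-0.011,0],0],
    [[0,0,0.16],0],
    [[0,0,0.16],0],
    [[0,0,0],0],
  ],
)

```text
t: 27.45
eef_pos: [513.4, 55.4, 160.2]
tcp_rot: [-3.134, 0.001, 1.419]
ft_force: [-0.2, 0.1, 0.5]
opening: 0.403
grip_force: 0.0
```

>>> arm_command(
  rows=[
    [[0,0,0],0],
    [[0,0,0],0],
    [[0,0,0],0],
    [[0,0,0],0],
    [[0,0,0],0],
  ],
  claw=0.3,
)

```text
t: 27.95
eef_pos: [515.9, 55.1, 164.5]
tcp_rot: [3.14, -0.0, 1.419]
ft_force: [-0.1, -0.7, 0.2]
opening: 0.299
grip_force: 0.0
```

```bash
python3 a.py; python3 - <<'E'
from h import *
p,_=viewer.read_camera("wrist")
cv2.imwrite("pics/m.png",cv2.resize(p[150:340,200:350,::-1],(600,600)[:2] if 0 else (474,600),interpolation=cv2.INTER_CUBIC))
E
```

```text
tcp [ -1.3 122.9  19.5] [ 3.14043232e+00 -3.97656931e-05  1.41868817e+00] f [-0.1 -0.7  0.2] 0.2986187391459699 0.0
scene red 78 [[-3.6, 91.6, -0.5], [2.8, 115.9, 6.2], [5.8, 130.1, 23.8]] cols [[297.54, 209.0], [310.0, 218.0]]
scene tip [ -2.3 119.9   3.8] 0.62
wrist red 577 [[-6.1, 90.2, 4.8], [-1.5, 106.7, 7.4], [3.0, 127.5, 25.4]] cols [[270.0, 227.0], [282.0, 269.0]]
```

View pics/m.png

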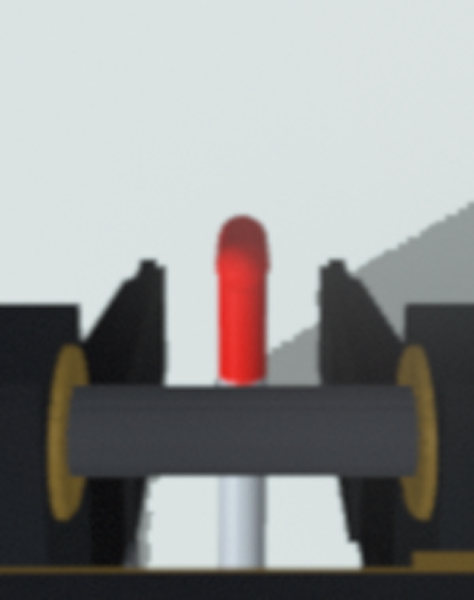

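The picture shows the rod (242) midway between the fingers (165 and 320). I'm going down and gripping it.

>>> arm_command(
  rows=[
    [[0.004,0,0.08],0],
    [[0,0,0.08],0],
    [[0,0,0.05],0],
    [[0,0,0.032],0],
    [[0,0,0],0],
  ],
)

```text
t: 28.7
eef_pos: [515.5, 56.2, 102.5]
tcp_rot: [-3.14, 0.0, 1.419]
ft_force: [-0.5, 0.1, 0.2]
opening: 0.303
grip_force: 0.0
```

>>> arm_command(
  rows=[
    [[0,0,0],0],
    [[0,0,0],0],
    [[0,0,0],0],
    [[0,0,0],0],
    [[0,0,0],0],
  ],
  claw=0.155,
)

```text
t: 29.2
eef_pos: [515.9, 56.2, 103.5]
tcp_rot: [3.141, 0.0, 1.419]
ft_force: [-0.6, -0.6, -0.5]
opening: 0.156
grip_force: 0.0
```

>>> arm_command(
  rows=[
    [[0,0,0],0],
    [[0,0,0],0],
    [[0,0,0],0],
    [[0,0,0],0],
    [[0,0,0],0],
  ],
  claw=0.12,
)

```text
t: 29.7
eef_pos: [515.9, 56.2, 103.3]
tcp_rot: [3.141, 0.0, 1.419]
ft_force: [0.1, -0.4, 2.6]
opening: 0.123
grip_force: 15.9
```

>>> arm_command(
  rows=[
    [[-0.001,0,-0.032],0],
    [[-0.003,0,-0.032],0],
    [[-0.005,0,-0.032],0],
    [[-0.007,0,-0.032],0],
    [[0,0,0],0],
  ],
)

```text
t: 30.2
eef_pos: [515.2, 51.7, 136.6]
tcp_rot: [3.141, 0.0, 1.419]
ft_force: [0.1, -4.0, -1.1]
opening: 0.126
grip_force: 16.0
```

```bash
python3 a.py
```

```text
tcp [ -1.5 119.4  -8.4] [3.14072482e+00 4.51932921e-04 1.41870853e+00] f [ 0.1 -4.  -1.1] 0.12587111188123098 16.045020148158073
wrist red 576 [[-6.9, 85.4, 29.9], [-1.6, 120.0, 40.2], [3.7, 123.8, 50.4]] cols [[266.0, 253.0], [286.0, 310.0]]
wrist tip [ -5.2 120.4  38.3] 0.73
```

>>> arm_command(
  rows=[
    [[-0.012,0,-0.031],0],
    [[-0.013,0,-0.03],0],
    [[-0.014,0,-0.03],0],
    [[-0.016,0,-0.029],0],
    [[0,0,0],0],
  ],
)

```text
t: 30.9
eef_pos: [513.2, 38.1, 166.3]
tcp_rot: [3.141, 0.0, 1.418]
ft_force: [0.4, -1.0, -0.5]
opening: 0.121
grip_force: 16.4
```

>>> arm_command(
  rows=[
    [[-0.017,0,-0.028],0],
    [[-0.019,0,-0.026],0],
    [[-0.021,0,-0.025],0],
    [[-0.022,0,-0.024],0],
    [[0,0,0],0],
  ],
)

```text
t: 31.4
eef_pos: [510.0, 18.2, 191.7]
tcp_rot: [3.141, 0.001, 1.418]
ft_force: [0.5, -3.5, -3.4]
opening: 0.125
grip_force: 15.4
```

```bash
python3 a.py
```

```text
tcp [-1.5 85.4 46.7] [3.14133257e+00 5.61610004e-04 1.41834486e+00] f [ 0.5 -3.5 -3.4] 0.12481332313288548 15.400956496596336
scene red 11 [[-0.1, 58.7, 67.6], [4.2, 65.4, 71.6], [4.7, 68.4, 78.4]] cols [[288.0, 185.0], [290.0, 188.0]]
wrist red 466 [[-7.1, 68.8, 91.5], [-1.6, 85.4, 96.6], [3.8, 90.1, 109.1]] cols [[266.0, 253.0], [286.7, 304.0]]
wrist tip [-5.4 87.4 90.8] 0.86
```

>>> arm_command(
  rows=[
    [[-0.026,0,-0.019],0],
    [[-0.025,0,-0.02],0],
    [[-0.026,0,-0.019],0],
    [[-0.028,0,-0.017],0],
    [[0,0,0],0],
  ],
)

```text
t: 32.1
eef_pos: [506.0, -7.8, 210.3]
tcp_rot: [3.141, 0.0, 1.418]
ft_force: [0.6, -2.0, -2.7]
opening: 0.125
grip_force: 15.6
```

>>> arm_command(
  rows=[
    [[-0.029,0,-0.015],0],
    [[-0.03,0,-0.013],0],
    [[-0.03,0,-0.011],0],
    [[-0.031,0,-0.008],0],
    [[0,0,0],0],
  ],
)

```text
t: 32.6
eef_pos: [501.5, -37.4, 221.8]
tcp_rot: [3.142, 0.0, 1.418]
ft_force: [0.0, -1.2, -2.8]
opening: 0.122
grip_force: 14.8
```

```bash
python3 a.py
```

```text
tcp [-1.5 29.2 76.8] [3.14156162e+00 3.03111874e-04 1.41794678e+00] f [ 0.  -1.2 -2.8] 0.12207389488140186 14.806645587086678
scene red 16 [[-3.8, 20.7, 87.4], [3.5, 25.1, 94.0], [5.5, 33.4, 122.9]] cols [[275.0, 163.3], [281.0, 174.0]]
scene tip [ -3.2  25.1 123.3] 0.7
wrist red 589 [[-7.0, 8.3, 97.8], [-1.6, 29.6, 125.7], [3.8, 34.0, 132.1]] cols [[266.0, 246.0], [286.0, 304.24]]
wrist tip [ -5.1  30.  122.5] 0.88
```

>>> arm_command(
  rows=[
    [[-0.024,0,-0.004],0],
    [[-0.024,0,-0.003],0],
    [[-0.024,0,-0.002],0],
    [[-0.02,0,-0.001],0],
    [[0,0,0],0],
  ],
)

```text
t: 33.3
eef_pos: [498.1, -60.0, 224.4]
tcp_rot: [3.141, 0.0, 1.418]
ft_force: [-1.6, -0.0, 5.1]
opening: 0.12
grip_force: 14.8
```

>>> arm_command(
  rows=[
    [[-0.008,0,0],0],
    [[-0.006,0,0],0],
    [[0,0,0],0],
    [[0,0,0],0],
    [[0,0,0],0],
  ],
)

```text
t: 33.8
eef_pos: [497.6, -63.0, 224.4]
tcp_rot: [3.141, 0.001, 1.419]
ft_force: [-2.2, 0.5, 5.6]
opening: 0.117
grip_force: 14.8
```

```bash
python3 a.py
```

```text
tcp [-1.4  3.3 79.4] [3.14113271e+00 5.68364492e-04 1.41865731e+00] f [-2.2  0.5  5.6] 0.11688130175195356 14.848688766360283
scene red 18 [[-3.2, 2.2, 92.1], [3.1, 7.3, 100.2], [6.9, 11.8, 127.2]] cols [[269.0, 157.34], [273.0, 169.0]]
scene tip [ -2.6  -1.3 129.3] 0.64
wrist red 755 [[-7.0, -18.0, 96.3], [-1.5, 5.7, 127.0], [3.9, 8.0, 131.9]] cols [[266.0, 236.0], [286.0, 302.0]]
wrist tip [ -3.8   1.8 124.6] 0.65
```

>>> arm_command(
  rows=[
    [[-0.006,0,-0.003],0],
    [[0,0,0],0],
    [[0,0,0],0],
    [[0,0,0],0],
    [[0,0,0],0],
  ],
)

```text
t: 34.5
eef_pos: [497.3, -64.2, 224.5]
tcp_rot: [-3.141, 0.0, 1.419]
ft_force: [-0.7, 0.6, -3.4]
opening: 0.117
grip_force: 14.9
```

>>> arm_command(
  rows=[
    [[-0.006,0,0],0],
    [[0,0,0],0],
    [[0,0,0],0],
    [[0,0,0],0],
    [[0,0,0],0],
  ],
)

```text
t: 35.0
eef_pos: [497.1, -65.6, 224.6]
tcp_rot: [-3.141, 0.0, 1.419]
ft_force: [0.3, 0.5, -7.7]
opening: 0.119
grip_force: 14.9
```

>>> arm_command(
  rows=[
    [[0,0,0],0],
    [[0,0,0],0],
    [[0,0,0],0],
    [[0,0,-0.08],0],
    [[0,0,-0.2],0],
  ],
  claw=0.3,
)

```text
t: 35.5
eef_pos: [495.9, -65.4, 292.9]
tcp_rot: [-3.135, -0.001, 1.419]
ft_force: [1.1, -0.2, 0.6]
opening: 0.299
grip_force: 0.0
```

>>> arm_command(
  rows=[
    [[0,0,-0.12],0],
    [[0.2,0,0],0],
    [[0.1,0,0],0],
    [[0,0,0],0],
    [[0,0,0],0],
  ],
  claw=0,
)

```text
t: 36.0
eef_pos: [508.5, 8.7, 324.9]
tcp_rot: [3.141, 0.0, 1.42]
ft_force: [-0.1, 0.1, -0.1]
opening: 0.006
grip_force: 0.0
```

```bash
python3 a.py; python3 - <<'E'
from h import *
pin=(498.5,-66.5,145)
p,W,C,uv=cloud("scene");L=local(W,pin,-.153)
m=(abs(L[:,0]-1)<9)&(L[:,1]>-8)&(L[:,1]<35)&(L[:,2]>20)&(L[:,2]<122)
print(m.sum(),"slope d(out)/dz",np.polyfit(L[m][:,2],L[m][:,1],1).round(3), np.median(L[m],0).round(1))
E
```

```text
tcp [ -1.6  75.8 179.9] [3.14129240e+00 3.74832373e-04 1.42010649e+00] f [-0.1  0.1 -0.1] 0.005962745485876765 0.0
scene red 82 [[-2.4, -17.3, 93.5], [3.0, 1.8, 123.1], [5.7, 7.0, 131.5]] cols [[263.0, 153.0], [272.0, 169.0]]
scene tip [ -2.1  -2.2 126.5] 0.75
152 slope d(out)/dz [0.033 0.583] [ 3.1  3.9 67.7]
```

>>> arm_command(
  rows=[
    [[0,0,0.14],0],
    [[0,0,0.14],0],
    [[0,0,0.13],0],
    [[-0.1,0,0],0],
    [[-0.1,0,0],0],
  ],
)

```text
t: 36.75
eef_pos: [500.5, -41.6, 221.3]
tcp_rot: [-3.14, -0.0, 1.419]
ft_force: [-0.4, -0.5, -0.2]
opening: 0.007
grip_force: 0.0
```

>>> arm_command(
  rows=[
    [[-0.012,0,0],0],
    [[-0.008,0,0],0],
    [[0,0,0],0],
    [[0,0,0],0],
    [[0,0,0],0],
  ],
)

```text
t: 37.25
eef_pos: [500.3, -45.3, 222.4]
tcp_rot: [3.141, 0.0, 1.419]
ft_force: [0.9, -0.1, 1.1]
opening: 0.006
grip_force: 0.0
```

>>> arm_command(
  rows=[
    [[-0.008,0,0],0],
    [[0,0,0],0],
    [[0,0,0],0],
    [[0,0,0],0],
    [[0,0,0],0],
  ],
)

```text
t: 37.75
eef_pos: [499.9, -47.8, 222.3]
tcp_rot: [3.141, 0.0, 1.419]
ft_force: [0.4, 1.2, 0.6]
opening: 0.002
grip_force: 0.0
```

```bash
python3 a.py
```

```text
tcp [-1.4 18.7 77.3] [3.14148667e+00 9.36952791e-05 1.41882215e+00] f [0.4 1.2 0.6] 0.0020496402557008916 0.0
scene red 47 [[-0.9, -10.3, 91.8], [3.7, 3.1, 111.5], [6.8, 9.8, 132.3]] cols [[264.92, 153.0], [272.08, 169.0]]
scene tip [ -0.6  -1.7 127.9] 0.44
wrist red 43 [[-3.2, -18.6, 130.6], [-2.1, -14.9, 131.4], [0.6, -12.9, 132.3]] cols [[273.0, 320.0], [280.0, 329.0]]
```

>>> arm_command(
  rows=[
    [[-0.006,0,0],0],
    [[0,0,0],0],
    [[0,0,0],0],
    [[0,0,0],0],
    [[0,0,0],0],
  ],
)

```text
t: 38.45
eef_pos: [499.7, -49.3, 222.3]
tcp_rot: [3.142, 0.0, 1.419]
ft_force: [-0.0, 0.4, 0.5]
opening: 0.005
grip_force: 0.0
```

>>> arm_command(
  rows=[
    [[-0.006,0,0],0],
    [[0,0,0],0],
    [[0,0,0],0],
    [[0,0,0],0],
    [[0,0,0],0],
  ],
)

```text
t: 38.95
eef_pos: [499.5, -50.3, 222.3]
tcp_rot: [3.141, -0.001, 1.419]
ft_force: [1.0, 5.1, 1.3]
opening: 0.005
grip_force: 2.4
```

The arm has met its folded stop at 5 N. I'm backing away and checking the result.

>>> arm_command(
  rows=[
    [[0.06,0,0],0],
    [[0.16,0,0],0],
    [[0,0,-0.19],0],
    [[0,0,-0.19],0],
    [[0,0,0],0],
  ],
)

```text
t: 39.45
eef_pos: [509.6, 3.5, 322.9]
tcp_rot: [3.132, 0.0, 1.42]
ft_force: [-0.4, -0.3, 0.1]
opening: 0.002
grip_force: 0.0
```

```bash
python3 a.py; python3 sp.py b | grep -v wrist; python3 - <<'E'
from h import *
p,_=viewer.read_camera("scene")
for l in ["dish","magbase","case","cube"]: print(l,np.round(models.mark_of("scene",l)[0]["position"]))
cv2.imwrite("pics/z.png",cv2.resize(p[110:350,120:480,::-1],(720,480)))
E
```

```text
tcp [  0.3  70.9 177.9] [3.13237468e+00 1.72195473e-04 1.41951579e+00] f [-0.4 -0.3  0.1] 0.0017868680371678114 0.0
scene red 78 [[-2.2, -18.8, 91.4], [3.0, 1.1, 123.4], [5.8, 6.0, 131.0]] cols [[263.0, 153.0], [272.0, 169.0]]
scene tip [  0.7  -3.6 127. ] 0.66
tcp [-181.5   69.6  171.2] f [ 0.5 -0.1 -0. ] 0.0035789569025245146 0.0
scene 1956 teal [[-61.2, 47.0, -79.5], [67.5, 90.5, 48.5]]
scene red 96 [[-3.1, 90.0, 0.4], [3.3, 114.2, 5.5], [6.7, 129.3, 22.8]]
dish [463. 229.  -2.]
magbase [552. 423.  -2.]
case [ 449. -416.   -4.]
cube [635. 240.   0.]
```

View pics/z.png

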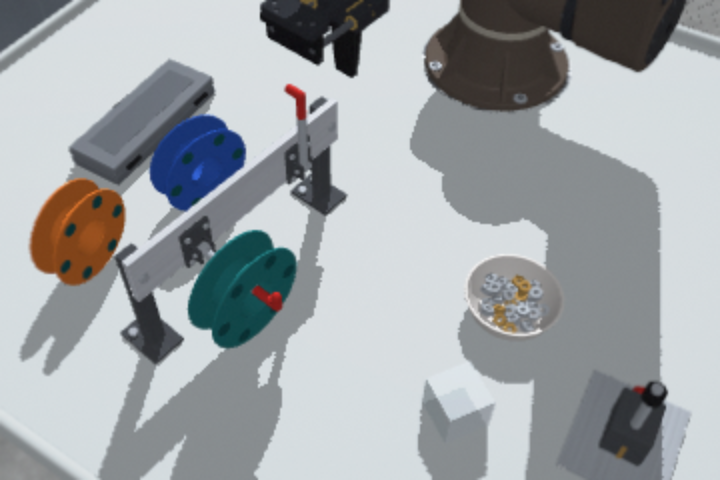

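The picture shows the teal spool (243,290) hanging on level arm B, arm A (300,110) folded flat, and the other things in place.

```bash
python3 -c "
from cell import env; print(env.job_done())"
```

```text
the job is handed in; nothing more can be done
None
```

The teal spool now hangs by its bore on the other flip arm, which was folded down level first. The emptied arm is folded up flat against the rail, and the job is handed in after about 40 s of the 67 s allowed; no verdict came back.

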